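Unfold the crank and clamp the red specimen

TASK

Two specimen clamps stand on the bench, each with a handwheel whose crank with a yellow grip is folded flat. On the clamp that holds the red specimen, swing the crank up until it latches upright, then turn the wheel clockwise (seen from above) as far as it goes so that the jaw closes on the specimen, and let go with the crank still standing upright. Leave the crank of the other clamp folded.

Things in the scene. Friction and masses are not known exactly. Their poses are not given: they have to be found in the camera images.
- clamp_red: Fixed clamp holding the red specimen (30 mm wide, 20 high): grey base 190x112, blue housing, level aluminium handwheel 120 wide, black rim. mm: origin on the bench under the wheel's axis, z up, x to the specimen (at x=100). Wheel top z=60, rim 63, parts behind it under 62. Mid-wheel a fixed fork: two cheeks at x=+/-12.5, 6 thick, y -8..8, top z=92. The folded crank lies in it, locking the wheel.
- crank_red (a joint): Steel bar ending in a yellow swivelling grip: upright disc 26 mm wide, 22 thick, free to spin on a pin parallel to the hinge, 76 mm from it. Hinge on the wheel 48 mm off its axis, z=84. 0 = folded level, grip at (0,-28,84) in clamp_red, flat faces at x=+/-11 for the fingers. Swings up and outward; 1.571 = upright stop, grip z=160. Spring catch at 0.95-1.28 rad: up to 5 N, then held; else it falls.
- wheel_red (a joint): Handwheel angle, growing clockwise from above: 0 = jaw open, 1.75 = jaw closed on the specimen (end stop). Blocked (0.2 rad play) while the crank is folded. Steady friction, 2 to 4 N at the crank; stays where left. At angle w the crank's hinge is at 48 mm x (sin w, cos w) in x, y of clamp_red (start: on +y).
- crank_black (a joint): Crank angle of the other clamp, alike in shape but holding a black specimen: 0 = folded, as it must stay.

How it is judged:
By the outcome, as a careful person would: the job done as asked, in the order asked, and still so for the second after the job is handed in, with the robot touching nothing.
It also fails if it takes over 40 s, if anything falls off the work surface, if the arm or the gripper's body presses on something with over 40 N, if the wrist force passes 120 N, or if a joint passes its speed limit or range.

ROBOT

A 6-joint arm with a two-finger parallel gripper is mounted at the origin on a cart in front of the work surface, level with it; the furniture and walls round the work are solid. World frame = base frame: x ahead of the robot, y to its left, z up, the work surface at z = 0. Lengths are in m, angles in rad, forces in N, time in s.
With the tool pointing down it reaches from about 0.35 to 0.975 m from the base axis. Payload 4.9 kg.
Tool frame: the origin (TCP) lies at the very end of the fingers, on their centre line; the grasp point (between the pads) lies 19 mm behind it; z points along the fingers, y is the line along which they close (so a half turn about z gives the same grasp; the last joint's range is limited). The gripper opens to 85 mm and grips with 20 to 120 N. Pads are 22 mm wide; open, the fingers measure 114 mm over their backs; the gripper's body (76 mm by 85 mm) begins 54 mm behind the grasp point. The pads swing forward as they close: fully open they stand 13 mm farther back than shut.
Start: joints at [-1.237, 0.053, 1.613, -0, 1.476, -0.119], TCP at [0.273, -0.562, 0.231] pointing down, gripper open.
Joint ranges: [-3.01, 3.01], [-1.01, 2.22], [0.06, 2.58], [-1.02, 4.17], [0.09, 2.62], [-3.14, 3.14]. Speed limits (rad/s): [2.57, 2.57, 3.14, 3.14, 3.14, 3.14].

INTERFACE

Orientations are given as a 3x3 rotation matrix whose columns are the frame's x, y, z axes.
In Python, from station import env, optics, job gives the robot as it stands.
- The arm moves only by the tool step_arm, never from a script. Its argument "series" is a list of rows, each an object with "dp": the shift along the tool's x, y, z in mm, a list of three; "delta_rot": the turn, a rotation vector about the tool's x, y, z in rad, a list of three. A call has 1 to 5 rows; each row shifts and turns the commanded pose from where the row before left it, along the tool's axes as they then stand; what a row does not reach is not made up. A row lasts 1/12 s, in which the tool goes at most 41.7 mm and 7.16 degrees, less where a joint would pass 70% of its speed; a pose out of reach is approached as far as the arm can. A call with a gripper value outside its range is refused whole. "fingers" is the opening, from 0 (shut) to 1 (fully open), set as the call begins (left out, the last holds). The fingers move at their own pace and stop on an object; "squeeze" is the grip in N (left out, the last holds). Time passes only in rows, so rows that do not move let the fingers close. It gives the time, the measured TCP pose, the force, the opening and the grip force at its end, in the units of the state.
- env.sense(): the state, without advancing time (a new reading comes with each control period).
- optics.read_camera(name): name is "side" or "top" or "wrist"; returns a dict with "pixels" (480x640x3 uint8, red, green, blue), "range_z" (480x640 float32, m along the optical axis (not along the pixel's ray), 0 where there is no reading), "fx", "fy", "cx", "cy" (pixels), "cam_to_world" (4x4, takes a point from camera to world coordinates). Camera axes: x right, y down, z forward; pixel columns grow to the right and rows downward; lengths in m; the calibration is good to about 2 mm. A picture is of the moment at which its call begins.
- job.finish_job(): hands the job in; it is judged then, once.
The state is a dict: "t": time; "qpos": joint angles; "qd": joint speeds; "tau": joint torques, N m; "position": TCP position; "orientation": TCP orientation; "ft_force": force on the tool from outside, world axes, zero at the start; "torque": the same for the moment, N m; "gripper_width": opening from 0.0 (shut) to 1.0 (fully open); "grasp_force": force on a finger pad.
Only numpy, scipy, OpenCV 4.12 (cv2) and the standard library are available. Lean on these libraries where they do the work, as an engineer would, in place of code of your own. Each camera call takes 0.05 s, during which the arm holds its last target. There are 200 camera calls.

## Working session

There is one attempt and no reset: what is moved stays moved. The work goes in short steps, Python scripts to look and compute and a tool call to move; the robot and the scene stay as the last step left them, time stands still between calls to the robot, and variables do not carry over. Pictures are saved under pics/ and viewed, at most 10 in all, crops included, and the job is handed in when it is done.

Besides the shell and the picture viewer there is one more tool, called after "Request:" in YAML: its name, and indented under it one key for each argument. step_arm: Moves the arm, as the interface text tells. Its arguments: {"type":"object","properties":{"series":{"type":"array","items":{"type":"object","properties":{"dp":{"type":"array","items":{"type":"number"}},"delta_rot":{"type":"array","items":{"type":"number"}}}}},"fingers":{"type":"number"},"squeeze":{"type":"number"}},"required":["series"]}

```bash
mkdir -p pics; ls; cat > h.py <<'E'
from station import env, optics, job
import numpy as np, cv2
def snap(n,f,crop=None,s=1):
    c=optics.read_camera(n); np.savez(''+f+'.npz',**c)
    im=c['pixels'][:,:,::-1]
    if crop: x0,y0,x1,y1=crop; im=cv2.resize(im[y0:y1,x0:x1],None,fx=s,fy=s,interpolation=cv2.INTER_CUBIC)
    cv2.imwrite('pics/'+f+'.png',im); return c
def pt(c,u,v,r=1):
    z=c['range_z'][v-r:v+r+1,u-r:u+r+1]; z=np.median(z[z>0])
    p=np.array([(u-c['cx'])*z/c['fx'],(v-c['cy'])*z/c['fy'],z,1]); return (c['cam_to_world']@p)[:3]
def cloud(c):
    z=c['range_z']; v,u=np.mgrid[:480,:640]
    p=np.stack([(u-c['cx'])*z/c['fx'],(v-c['cy'])*z/c['fy'],z,np.ones_like(z)],-1)@c['cam_to_world'].T
    return p[...,:3]
E
python3 - <<'E'
from h import *
snap('top','top1');snap('side','side1')
s=env.sense();print(s)
E
```

```text
pics
{'t': 0.1, 'qpos': array([-1.23701738e+00,  5.32922100e-02,  1.61414092e+00,  2.00479141e-05,
        1.47597757e+00, -1.18980940e-01]), 'qd': array([ 9.59417936e-04, -2.35976108e-03, -3.87555813e-03,  1.42980092e-03,
        1.34222004e-04, -1.12402055e-05]), 'tau': array([-2.90588168e-04, -3.94902992e+01, -3.71362925e+01, -1.34322222e-04,
        3.85221749e-03,  6.84985508e-07]), 'position': array([ 0.27324038, -0.56149606,  0.23019452]), 'orientation': array([[ 8.99244125e-01,  4.37446763e-01, -5.76764526e-04],
       [ 4.37447080e-01, -8.99242503e-01,  1.72424970e-03],
       [ 2.35616275e-04, -1.80282537e-03, -9.99998347e-01]]), 'ft_force': array([-0.47652024,  0.06920792, -0.38564195]), 'torque': array([0.01936313, 0.0464445 , 0.01631152]), 'grasp_force': 0.0, 'gripper_width': 0.9957392040168995}
```

View pics/top1.png

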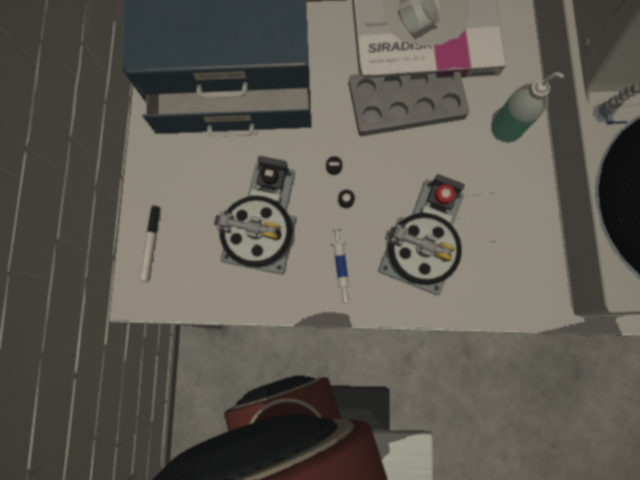

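View pics/side1.png

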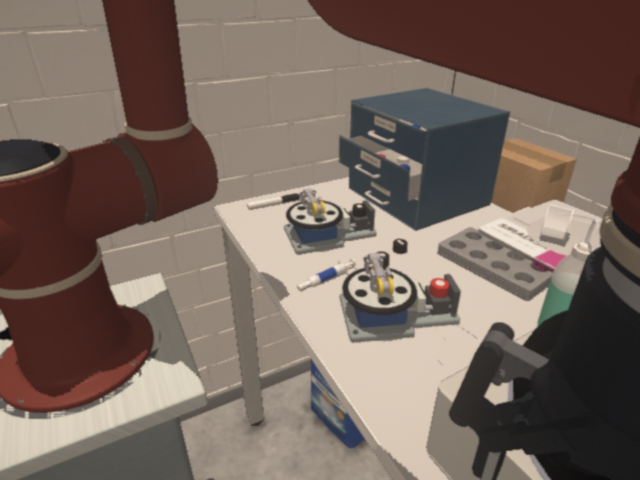

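The top view shows the red-specimen clamp at right: wheel centre about (424,247), specimen (446,193), yellow grip (441,252), hinge (396,236). The black-specimen clamp is at left (256,230). The side view agrees.

```bash
python3 - <<'E'
from h import *
from scipy.optimize import least_squares
c=dict(np.load('top1.npz'));P=cloud(c);im=c['pixels'].astype(int)
for n,u,v in [('spec',446,193),('grip',441,252),('hub',424,247),('hinge',398,236),('bench',480,240)]: print(n,pt(c,u,v).round(4))
W=np.zeros((480,640),bool);W[205:290,378:470]=1
m=W&(P[...,2]>.056)&(P[...,2]<.068)
q=P[m][:,:2]
(cx,cy),r=cv2.minEnclosingCircle((q*1000).astype(np.float32));print('circ',cx,cy,r,m.sum(),np.median(P[m][:,2]))
b=m&(im.sum(2)<120); q=P[b][:,:2]
f=least_squares(lambda p:np.hypot(*(q-p[:2]).T)-p[2],[cx/1e3,cy/1e3,.057],loss='soft_l1',f_scale=.003);print('rim',f.x,b.sum())
W2=np.zeros((480,640),bool);W2[170:290,378:475]=1
R=W2&(im[...,0]>120)&(im[...,1]<70);print('red',P[R].mean(0),R.sum())
Y=W2&(im[...,0]>120)&(im[...,2]<70)&(im[...,1]>90);print('yel',P[Y].mean(0),np.median(P[Y],0),Y.sum(),P[Y][:,2].max())
print(c['cam_to_world'],c['fx'])
E
```

```text
spec [ 0.5366 -0.1759  0.0614]
grip [ 0.4317 -0.1589  0.0926]
hub [ 0.4392 -0.1329  0.0907]
hinge [ 0.4549 -0.0917  0.0949]
bench [ 4.713e-01 -2.477e-01  4.000e-04]
circ 447.93194580078125 -143.50987243652344 65.38339233398438 3216 0.061871935960335744
rim [ 0.44192803 -0.13963517  0.05327969] 840
red [ 0.53614358 -0.17440338  0.06142827] 98
yel [ 0.43269018 -0.16584831  0.0970959 ] [ 0.42937271 -0.16564805  0.09722778] 66 0.10041512602566305
[[ 2.62336698e-02 -9.80777265e-01  1.93359124e-01  2.83088768e-01]
 [-9.99655778e-01 -2.56711314e-02  5.41467908e-03  2.47357481e-02]
 [-3.46846660e-04 -1.93434613e-01 -9.81113108e-01  9.13429500e-01]
 [ 0.00000000e+00  0.00000000e+00  0.00000000e+00  1.00000000e+00]] 534.9617121630704
```

```bash
cat >> h.py <<'E'
from scipy.spatial.transform import Rotation as Ro
C=np.array([.4415,-.139,0]); TH=np.radians(-20.5)
def w(l): # clamp mm -> world m
    return C+Ro.from_euler('z',TH).apply(np.array(l)/1e3)
def Rt(yaw): # tool down, tool y along yaw
    y=np.array([np.cos(yaw),np.sin(yaw),0]); z=np.array([0,0,-1.]); return np.c_[np.cross(y,z),y,z]
def plan(wps,p=None,R=None):
    s=env.sense(); p=s['position'] if p is None else p; R=s['orientation'] if R is None else R
    for i,(q,yaw) in enumerate(wps):
        Rn=Rt(yaw); d=np.round(R.T@(q-p)*1e3,1); r=np.round(Ro.from_matrix(R.T@Rn).as_rotvec(),3)
        print(i%5,d.tolist(),r.tolist()); p=p+R@(d/1e3); R=R@Ro.from_rotvec(r).as_matrix()
E
python3 - <<'E'
from h import *
s=env.sense();p0=s['position'];y0=np.arctan2(s['orientation'][1,1],s['orientation'][0,1])
t=w([0,-28,190]);print(t)
n=15;plan([(p0+(t-p0)*k/n,y0+(TH-y0)*k/n) for k in range(1,n+1)])
E
```

```text
[ 0.43169419 -0.16522682  0.19      ]
0 [21.1, -19.1, 2.7] [-0.002, -0.0, -0.051]
1 [22.0, -18.1, 2.7] [0.0, -0.0, -0.05]
2 [22.8, -16.9, 2.7] [0.0, -0.0, -0.051]
3 [23.7, -15.7, 2.7] [0.0, -0.0, -0.051]
4 [24.5, -14.5, 2.6] [0.0, -0.0, -0.05]
0 [25.2, -13.3, 2.7] [0.0, -0.0, -0.051]
1 [25.8, -11.9, 2.7] [0.0, -0.0, -0.051]
2 [26.4, -10.6, 2.7] [0.0, -0.0, -0.05]
3 [26.9, -9.3, 2.7] [0.0, -0.0, -0.051]
4 [27.3, -7.9, 2.7] [0.0, -0.0, -0.051]
0 [27.7, -6.5, 2.6] [0.0, -0.0, -0.051]
1 [28.0, -5.1, 2.7] [0.0, -0.0, -0.05]
2 [28.2, -3.7, 2.7] [0.0, -0.0, -0.051]
3 [28.4, -2.2, 2.7] [0.0, -0.0, -0.051]
4 [28.5, -0.8, 2.7] [0.0, -0.0, -0.05]
```

Request:
step_arm:
  series:
    - {"dp":[21,-19,3],"delta_rot":[0,0,-0.05]}
    - {"dp":[22,-18,2],"delta_rot":[0,0,-0.05]}
    - {"dp":[23,-17,3],"delta_rot":[0,0,-0.05]}
    - {"dp":[24,-16,2],"delta_rot":[0,0,-0.05]}
    - {"dp":[25,-15,3],"delta_rot":[0,0,-0.05]}

```text
t: 0.52
position: [0.3268, -0.4275, 0.2177]
orientation: [[0.762, 0.648, -0.0], [0.648, -0.762, 0.001], [0.0, -0.001, -1.0]]
ft_force: [-0.2, -0.1, -0.1]
gripper_width: 1.002
grasp_force: 0.0
```

Request:
step_arm:
  series:
    - {"dp":[25,-13,3],"delta_rot":[0,0,-0.05]}
    - {"dp":[26,-12,2],"delta_rot":[0,0,-0.05]}
    - {"dp":[26,-11,3],"delta_rot":[0,0,-0.05]}
    - {"dp":[27,-9,2],"delta_rot":[0,0,-0.05]}
    - {"dp":[27,-8,3],"delta_rot":[0,0,-0.05]}

```text
t: 0.93
position: [0.3798, -0.296, 0.2048]
orientation: [[0.578, 0.816, -0.0], [0.816, -0.578, 0.0], [0.0, -0.0, -1.0]]
ft_force: [0.4, -0.2, -0.1]
gripper_width: 1.003
grasp_force: 0.0
```

Request:
step_arm:
  series:
    - {"dp":[28,-7,3],"delta_rot":[0,0,-0.05]}
    - {"dp":[28,-5,2],"delta_rot":[0,0,-0.05]}
    - {"dp":[28,-4,3],"delta_rot":[0,0,-0.05]}
    - {"dp":[28,-2,2],"delta_rot":[0,0,-0.05]}
    - {"dp":[28,-1,3],"delta_rot":[0,0,-0.05]}

```text
t: 1.35
position: [0.4329, -0.1647, 0.1919]
orientation: [[0.358, 0.934, -0.0], [0.934, -0.358, 0.0], [0.0, -0.0, -1.0]]
ft_force: [0.2, 0.4, -1.3]
gripper_width: 1.003
grasp_force: 0.0
```

```bash
python3 - <<'E'
from h import *
c=snap('wrist','w1')
s=env.sense();print(s['t'],s['position'],s['qpos'],s['orientation'])
P=cloud(c);im=c['pixels'].astype(int)
near=np.hypot(P[...,0]-C[0],P[...,1]-C[1])<.08
Y=near&(im[...,0]>110)&(im[...,2]<70)&(im[...,1]>80);print('yel',P[Y].mean(0),Y.sum(),P[Y].min(0),P[Y].max(0))
L=Ro.from_euler('z',-TH).apply(P[Y]-C)*1e3;print('local',L.min(0),L.max(0),np.percentile(L,[2,50,98],axis=0).round(1))
for q in [w([0,-28,97]),w([0,48,84]),C+[0,0,.06],w([12.5,0,92]),w([-12.5,0,92])]:
    k=np.linalg.inv(c['cam_to_world'])@np.r_[q,1];print((k[0]/k[2]*c['fx']+c['cx']).round(1),(k[1]/k[2]*c['fy']+c['cy']).round(1))
E
```

```text
1.4 [ 0.43372458 -0.16089462  0.19105222] [-0.51858102 -0.3245958   2.02138884  0.00372831  1.44695527 -0.15861068] [[ 3.52681259e-01  9.35743516e-01 -3.77149776e-05]
 [ 9.35734998e-01 -3.52677876e-01  4.28133720e-03]
 [ 3.99293229e-03 -1.54523862e-03 -9.99990834e-01]]
yel [ 0.43651242 -0.16324347  0.09685123] 441 [ 0.42325295 -0.17730985  0.0859777 ] [ 0.46210977 -0.09295437  0.33512594]
local [ -6.89407356 -37.49952651  85.97770432] [ 14.42063527  50.34734962 335.12594471] [[ -6.7 -36.1  88.8]
 [  3.2 -24.4  96. ]
 [ 14.3 -15.9  98.3]]
316.6 247.1
315.6 133.4
316.7 197.9
334.3 206.2
298.1 206.4
```

View pics/w1.png

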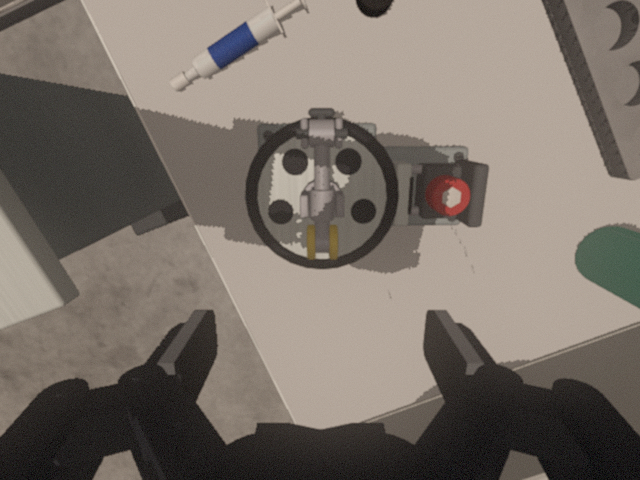

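The wrist view shows the rim centred at about (322,192), the grip at (322,240), the hinge at (321,127) and the specimen at (449,196). The predicted points are off by about 5 px, but the arm was still settling. I'll measure again with it still.

Request:
step_arm:
  series:
    - {"dp":[0,0,0],"delta_rot":[0,0,0]}
    - {"dp":[0,0,0],"delta_rot":[0,0,0]}

```text
t: 1.57
position: [0.4326, -0.166, 0.192]
orientation: [[0.359, 0.933, -0.001], [0.933, -0.359, -0.0], [-0.0, -0.001, -1.0]]
ft_force: [0.0, 0.2, -0.3]
gripper_width: 0.999
grasp_force: 0.0
```

```bash
python3 - <<'E'
from h import *
c=snap('wrist','w2',(220,90,500,300),2.8)
s=env.sense();print(s['t'],s['position'],s['orientation'][:,1])
P=cloud(c);im=c['pixels'].astype(int)
near=np.hypot(P[...,0]-C[0],P[...,1]-C[1])<.08
def loc(m): return Ro.from_euler('z',-TH).apply(P[m]-C)*1e3
Y=near&(im[...,0]>110)&(im[...,2]<70)&(im[...,1]>80)
print('yel',np.percentile(loc(Y),[2,50,98],axis=0).round(1))
Y=near&(P[...,2]>.055)&(P[...,2]<.07)&(im.sum(2)<150)
print('rim',[ (a.round(1),b) for a,b in [cv2.minEnclosingCircle(loc(Y)[:,:2].astype(np.float32))] ] if 0 else (np.percentile(loc(Y),[1,99],axis=0).round(1)))
e=cv2.fitEllipse(cv2.convexHull(loc(Y)[:,:2].astype(np.float32)));print(e)
R=(im[...,0]>110)&(im[...,1]<60)&(P[...,0]<.6)&(P[...,2]<.1);print('red',np.percentile(loc(R),[2,50,98],axis=0).round(1))
for q in [w([0,-28,97]),w([0,48,84]),C+[0,0,.06],w([12.5,0,92]),w([-12.5,0,92])]:
    k=np.linalg.inv(c['cam_to_world'])@np.r_[q,1];u,v=(k[0]/k[2]*c['fx']+c['cx']),(k[1]/k[2]*c['fy']+c['cy']);print(u.round(1),v.round(1),'crop',((u-220)*2.8).round(),((v-90)*2.8).round())
E
```

```text
1.6167 [ 0.43252624 -0.16659264  0.19217252] [ 9.32855505e-01 -3.60250661e-01 -2.61571083e-04]
yel [[ -6.6 -35.7  88.8]
 [ -1.6 -24.3  96.1]
 [ 13.9 -16.2  98.3]]
rim [[-53.1 -48.8  59.8]
 [ 60.6  51.1  64.4]]
((6.92573356628418, 1.0065678358078003), (113.29090881347656, 125.08614349365234), 84.8313217163086)
red [[ 91.8 -13.2  58.2]
 [101.2  10.   60.7]
 [115.6  13.8  62.2]]
316.4 245.3 crop 270.0 435.0
315.2 131.3 crop 267.0 116.0
316.5 196.2 crop 270.0 297.0
334.1 204.2 crop 320.0 320.0
297.8 204.6 crop 218.0 321.0
```

View pics/w2.png

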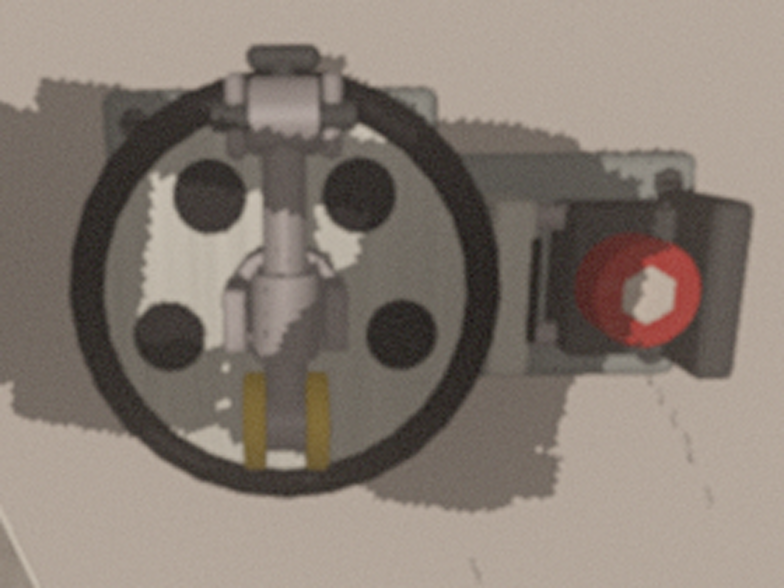

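The crop shows the rim centre at about (285,285), grip at (286,421) and cheeks mid at (286,318). That puts the clamp about 2–4 mm toward its +x and +1 mm in y. I'll take a shift of (2.5, 1) mm and descend.

Request:
step_arm:
  series:
    - {"dp":[1,1,25],"delta_rot":[0,0,0]}
    - {"dp":[1,0,25],"delta_rot":[0,0,0]}
    - {"dp":[0,0,25],"delta_rot":[0,0,0]}
    - {"dp":[0,0,15],"delta_rot":[0,0,0]}
    - {"dp":[0,0,0],"delta_rot":[0,0,0]}
  fingers: 0.6

```text
t: 2.03
position: [0.4314, -0.1644, 0.0982]
orientation: [[0.362, 0.932, -0.007], [0.932, -0.362, 0.004], [0.001, -0.008, -1.0]]
ft_force: [-0.0, -0.1, -0.7]
gripper_width: 0.605
grasp_force: 0.0
```

```bash
python3 - <<'E'
from h import *
c=snap('wrist','w3')
s=env.sense();print(s['t'],s['position'],s['ft_force'],s['gripper_width'])
E
```

```text
2.0833 [ 0.43269263 -0.1649801   0.10042659] [0.0755109  0.87667128 1.15572813] 0.5989389972095985
```

View pics/w3.png

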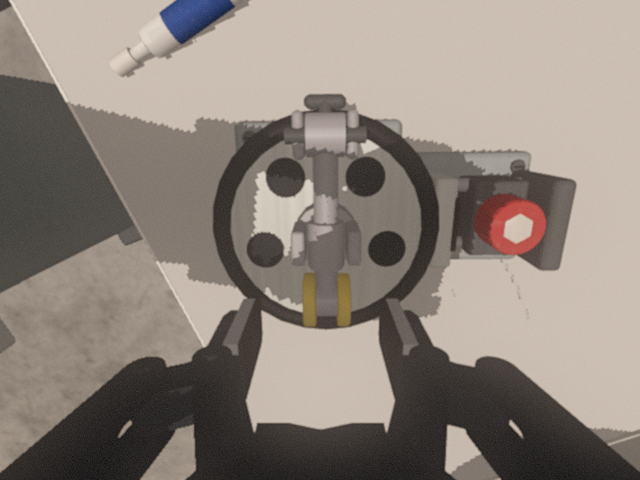

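Fingertips are at x≈261 and 387 (mid 324) and the grip mid is at 327.5, so I shift +1.7 mm along tool y, descend 32 mm and close.

Request:
step_arm:
  series:
    - {"dp":[0.5,1.7,10],"delta_rot":[0,0,0]}
    - {"dp":[0,0,12],"delta_rot":[0,0,0]}
    - {"dp":[0,0,9],"delta_rot":[0,0,0]}
    - {"dp":[0,0,0],"delta_rot":[0,0,0]}
    - {"dp":[0,0,0],"delta_rot":[0,0,0]}

```text
t: 2.5
position: [0.4357, -0.1646, 0.0706]
orientation: [[0.36, 0.933, -0.001], [0.933, -0.36, 0.001], [0.0, -0.001, -1.0]]
ft_force: [-0.1, 0.4, 1.0]
gripper_width: 0.601
grasp_force: 0.0
```

Request:
step_arm:
  series:
    - {"dp":[0,0,0],"delta_rot":[0,0,0]}
    - {"dp":[0,0,0],"delta_rot":[0,0,0]}
    - {"dp":[0,0,0],"delta_rot":[0,0,0]}
    - {"dp":[0,0,0],"delta_rot":[0,0,0]}
    - {"dp":[0,0,0],"delta_rot":[0,0,0]}
  fingers: 0
  squeeze: 30

```text
t: 2.92
position: [0.4349, -0.1645, 0.0718]
orientation: [[0.359, 0.933, -0.004], [0.933, -0.359, 0.001], [-0.001, -0.004, -1.0]]
ft_force: [-5.9, 2.1, 6.1]
gripper_width: 0.249
grasp_force: 34.7
```

Request:
step_arm:
  series:
    - {"dp":[0.4,0,-7.9],"delta_rot":[0,0,0]}
    - {"dp":[1.2,0,-7.9],"delta_rot":[0,0,0]}
    - {"dp":[2.1,0,-7.7],"delta_rot":[0,0,0]}
    - {"dp":[2.9,0,-7.4],"delta_rot":[0,0,0]}
    - {"dp":[3.6,0,-7.1],"delta_rot":[0,0,0]}

```text
t: 3.33
position: [0.4384, -0.1552, 0.1098]
orientation: [[0.36, 0.933, -0.004], [0.933, -0.36, 0.0], [-0.001, -0.004, -1.0]]
ft_force: [-5.9, -1.0, 0.2]
gripper_width: 0.251
grasp_force: 34.0
```

Request:
step_arm:
  series:
    - {"dp":[4.3,0,-6.7],"delta_rot":[0,0,0]}
    - {"dp":[5.0,0,-6.2],"delta_rot":[0,0,0]}
    - {"dp":[5.6,0,-5.6],"delta_rot":[0,0,0]}
    - {"dp":[6.2,0,-5.0],"delta_rot":[0,0,0]}
    - {"dp":[6.7,0,-4.3],"delta_rot":[0,0,0]}

```text
t: 3.75
position: [0.4482, -0.1292, 0.1379]
orientation: [[0.36, 0.933, -0.005], [0.933, -0.36, -0.0], [-0.002, -0.004, -1.0]]
ft_force: [-8.9, -1.7, 1.6]
gripper_width: 0.253
grasp_force: 34.0
```

Request:
step_arm:
  series:
    - {"dp":[7.1,0,-3.6],"delta_rot":[0,0,0]}
    - {"dp":[7.4,0,-2.9],"delta_rot":[0,0,0]}
    - {"dp":[7.7,-1,-2.1],"delta_rot":[0,0,0]}
    - {"dp":[7.9,0,-1.2],"delta_rot":[0,0,0]}
    - {"dp":[7.9,0,-0.4],"delta_rot":[0,0,0]}

```text
t: 4.17
position: [0.462, -0.0926, 0.1483]
orientation: [[0.36, 0.933, -0.002], [0.933, -0.36, 0.001], [0.001, -0.002, -1.0]]
ft_force: [-6.1, -4.1, -0.3]
gripper_width: 0.251
grasp_force: 33.2
```

```bash
python3 - <<'E'
from h import *
c=snap('side','s2',(270,150,500,350),3)
s=env.sense();print(s['t'],s['position'],s['ft_force'],s['gripper_width'],Ro.from_euler('z',-TH).apply(s['position']-C)*1e3)
E
```

```text
4.2167 [ 0.46205957 -0.09291914  0.1482853 ] [-6.68496376 -2.44070062  3.81947468] 0.25079782421525293 [  3.11971412  50.36277505 148.2852956 ]
```

View pics/s2.png

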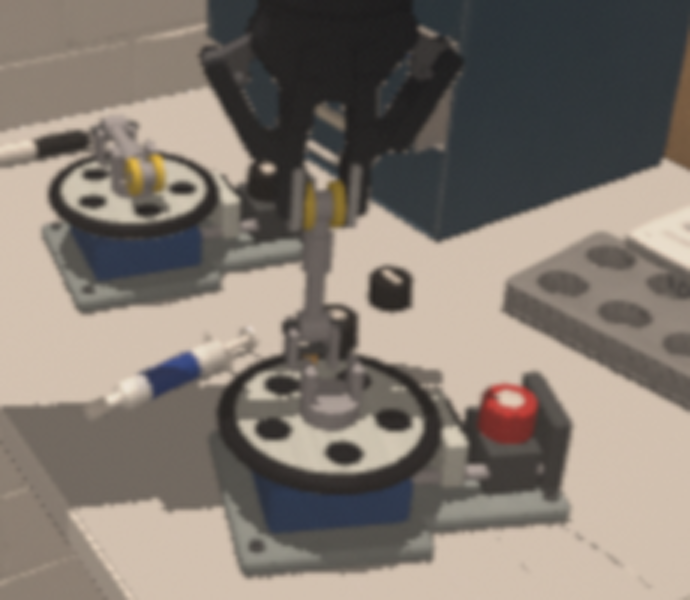

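The crank stands upright between the pads in the crop: grip at (325,203), bar vertical. The TCP travelled 76.6 mm, which matches. Now I turn the wheel clockwise.

Request:
step_arm:
  series:
    - {"dp":[-0.1,3.7,0],"delta_rot":[0,0,0.075]}
    - {"dp":[-0.1,3.7,0],"delta_rot":[0,0,0.075]}
    - {"dp":[-0.1,3.7,0],"delta_rot":[0,0,0.075]}
    - {"dp":[-0.1,3.7,0],"delta_rot":[0,0,0.075]}
    - {"dp":[-0.1,3.7,0],"delta_rot":[0,0,0.075]}

```text
t: 4.63
position: [0.4778, -0.1029, 0.1483]
orientation: [[0.679, 0.734, -0.002], [0.734, -0.679, 0.0], [-0.001, -0.002, -1.0]]
ft_force: [-5.9, 0.5, 1.5]
gripper_width: 0.254
grasp_force: 33.4
```

```bash
cat > st.py <<'E'
from h import *
s=env.sense();R=s['orientation'];l=Ro.from_euler('z',-TH).apply(s['position']-C)*1e3-[2.5,1,0]
print(s['t'],'loc',l.round(1),'r',np.hypot(*l[:2]).round(1),'w pos',np.arctan2(l[0],l[1]).round(3),'w yaw',(TH-np.arctan2(R[1,1],R[0,1])).round(3),'Ftool',(R.T@s['ft_force']).round(1),(R.T@s['torque']).round(2),s['gripper_width'],s['qpos'][5])
E
python3 st.py
```

```text
4.6333 loc [ 18.9  45.5 148.3] r 49.3 w pos 0.393 w yaw 0.389 Ftool [-3.7 -4.7 -1.5] [ 0.84 -0.63  0.1 ] 0.25384372984471726 0.38245639344196786
```

Request:
step_arm:
  series:
    - {"dp":[-0.2,3.7,0],"delta_rot":[0,0,0.075]}
    - {"dp":[-0.1,3.7,0],"delta_rot":[0,0,0.075]}
    - {"dp":[-0.2,3.7,0],"delta_rot":[0,0,0.075]}
    - {"dp":[-0.1,3.7,0],"delta_rot":[0,0,0.075]}
    - {"dp":[-0.2,3.7,0],"delta_rot":[0,0,0.075]}

```text
t: 5.05
position: [0.4887, -0.1176, 0.1483]
orientation: [[0.901, 0.434, -0.002], [0.434, -0.901, 0.001], [-0.001, -0.002, -1.0]]
ft_force: [-5.8, 1.3, 2.7]
gripper_width: 0.25
grasp_force: 33.4
```

Request:
step_arm:
  series:
    - {"dp":[-0.2,3.7,0],"delta_rot":[0,0,0.075]}
    - {"dp":[-0.1,3.7,0],"delta_rot":[0,0,0.075]}
    - {"dp":[-0.2,3.7,0],"delta_rot":[0,0,0.075]}
    - {"dp":[-0.1,3.7,0],"delta_rot":[0,0,0.075]}
    - {"dp":[-0.2,3.7,0],"delta_rot":[0,0,0.075]}

```text
t: 5.47
position: [0.4935, -0.1353, 0.1483]
orientation: [[0.997, 0.074, -0.001], [0.074, -0.997, 0.001], [-0.001, -0.001, -1.0]]
ft_force: [-5.4, 2.0, 2.8]
gripper_width: 0.248
grasp_force: 33.4
```

```bash
python3 st.py
```

```text
5.4667 loc [ 44.9  20.7 148.3] r 49.4 w pos 1.139 w yaw 1.139 Ftool [-5.3 -2.4 -2.8] [ 0.4  -0.87 -0.02] 0.24841499181621912 1.082951050857956
```

Request:
step_arm:
  series:
    - {"dp":[-0.2,3.7,0],"delta_rot":[0,0,0.075]}
    - {"dp":[-0.2,3.7,0],"delta_rot":[0,0,0.075]}
    - {"dp":[-0.2,3.7,0],"delta_rot":[0,0,0.075]}
    - {"dp":[-0.2,3.7,0],"delta_rot":[0,0,0.075]}
    - {"dp":[-0.2,3.7,0],"delta_rot":[0,0,0.075]}

```text
t: 5.88
position: [0.4915, -0.1535, 0.1483]
orientation: [[0.955, -0.296, -0.0], [-0.296, -0.955, 0.001], [-0.001, -0.001, -1.0]]
ft_force: [-3.7, 1.3, 1.6]
gripper_width: 0.249
grasp_force: 33.3
```

Request:
step_arm:
  series:
    - {"dp":[-0.1,3.7,0],"delta_rot":[0,0,0.075]}
    - {"dp":[-0.1,3.7,0],"delta_rot":[0,0,0.075]}
    - {"dp":[-0.1,3.2,0],"delta_rot":[0,0,0.065]}
    - {"dp":[-0.1,2,0],"delta_rot":[0,0,0.04]}
    - {"dp":[0,0,0],"delta_rot":[0,0,0]}

```text
t: 6.3
position: [0.4865, -0.1648, 0.1483]
orientation: [[0.851, -0.525, 0.0], [-0.525, -0.851, 0.002], [-0.001, -0.002, -1.0]]
ft_force: [-3.1, 3.7, 2.9]
gripper_width: 0.251
grasp_force: 33.5
```

```bash
python3 st.py
```

```text
6.3 loc [ 48.7  -9.4 148.3] r 49.6 w pos 1.762 w yaw 1.765 Ftool [-4.6 -1.5 -2.9] [ 0.18 -0.74 -0.19] 0.25103132972705783 1.6504063548635475
```

Request:
step_arm:
  series:
    - {"dp":[0,2,0],"delta_rot":[0,0,0.03]}
    - {"dp":[0,2,0],"delta_rot":[0,0,0.03]}
    - {"dp":[0,0,0],"delta_rot":[0,0,0]}

```text
t: 6.55
position: [0.4858, -0.1656, 0.1483]
orientation: [[0.82, -0.572, 0.004], [-0.572, -0.82, 0.007], [-0.001, -0.008, -1.0]]
ft_force: [1.9, 12.2, 2.3]
gripper_width: 0.25
grasp_force: 43.5
```

```bash
python3 st.py
```

```text
6.55 loc [ 48.3 -10.4 148.3] r 49.5 w pos 1.783 w yaw 1.822 Ftool [ -5.4 -11.1  -2.2] [ 1.87 -0.83 -0.92] 0.24963637577521994 1.6998136246252475
```

The end stop is reached: force rose to 11 N with almost no travel. I relax the preload slightly, open and rise.

Request:
step_arm:
  series:
    - {"dp":[-0.5,-2,0],"delta_rot":[0,0,-0.04]}
    - {"dp":[0,0,0],"delta_rot":[0,0,0]}

```text
t: 6.72
position: [0.4861, -0.165, 0.1484]
orientation: [[0.843, -0.538, 0.002], [-0.538, -0.843, 0.003], [0.0, -0.004, -1.0]]
ft_force: [-0.2, 6.5, 2.1]
gripper_width: 0.251
grasp_force: 36.7
```

Request:
step_arm:
  series:
    - {"dp":[0,0,0],"delta_rot":[0,0,0]}
    - {"dp":[0,0,0],"delta_rot":[0,0,0]}
    - {"dp":[0,0,0],"delta_rot":[0,0,0]}
    - {"dp":[0,0,0],"delta_rot":[0,0,0]}
    - {"dp":[0,0,0],"delta_rot":[0,0,0]}
  fingers: 0.7

```text
t: 7.13
position: [0.4852, -0.1672, 0.1475]
orientation: [[0.841, -0.542, 0.001], [-0.542, -0.841, -0.0], [0.001, 0.0, -1.0]]
ft_force: [0.7, 0.5, 0.9]
gripper_width: 0.7
grasp_force: 0.0
```

Request:
step_arm:
  series:
    - {"dp":[0,0,-10],"delta_rot":[0,0,0]}
    - {"dp":[0,0,-20],"delta_rot":[0,0,0]}
    - {"dp":[0,0,-30],"delta_rot":[0,0,0]}
    - {"dp":[0,0,-20],"delta_rot":[0,0,0]}
    - {"dp":[0,0,0],"delta_rot":[0,0,0]}

```text
t: 7.55
position: [0.4877, -0.1684, 0.2341]
orientation: [[0.841, -0.542, 0.009], [-0.542, -0.841, -0.005], [0.01, -0.001, -1.0]]
ft_force: [0.3, -0.6, 1.3]
gripper_width: 0.7
grasp_force: 0.0
```

```bash
python3 - <<'E'
from h import *
a=snap('side','s3',(270,150,500,350),2)
b=snap('wrist','w4')
c=cv2.imread('pics/s3.png');d=cv2.resize(cv2.imread('pics/w4.png'),(320,240));o=np.zeros((400,780,3),np.uint8);o[:,:460]=c;o[:240,460:]=d;cv2.imwrite('pics/c4.png',o)
P=cloud(b);im=b['pixels'].astype(int)
Y=(im[...,0]>110)&(im[...,2]<70)&(im[...,1]>80)&(P[...,2]>.1)&(P[...,2]<.2)
if Y.sum(): l=Ro.from_euler('z',-TH).apply(P[Y]-C)*1e3-[2.5,1,0];print(np.percentile(l,[2,50,98],axis=0).round(1))
E
python3 st.py
```

```text
[[ 38.4 -20.5 165.4]
 [ 51.8 -14.2 172. ]
 [ 61.1   0.8 174.1]]
7.65 loc [ 48.9 -12.1 229.1] r 50.3 w pos 1.813 w yaw 1.785 Ftool [-0.1  0.   0.2] [ 0.   -0.03 -0.01] 0.7044272773409095 1.6664026860333134
```

View pics/c4.png

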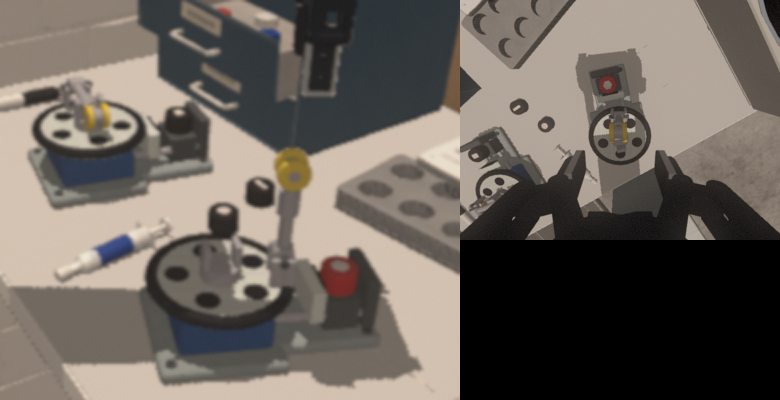

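After release the crank is upright (grip top z≈173 mm, side crop (292,170)), the wheel is at the stop, the other crank is still folded at (95,115), and the gripper is clear.

```bash
python3 -c "
from h import *
print(job.finish_job())"
```

```text
the job is handed in; nothing more can be done
None
```

The job is handed in: the red clamp's crank is latched upright, its wheel is turned clockwise to the end stop with the jaw closed on the specimen, the gripper is clear, and the other clamp's crank is still folded.

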